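# Load the solder carrier over the step into the preheater

### The job

Load the board carrier into the preheater: with its tail still down on the loading shelf, raise its nose and rest it on the edge of the higher deck, then slide it on between the guide rails until it is fully home against the back stop with the spring pin pushed in, lying flat on the deck. Go gently: do not ram the step, the rails or the stop or press hard on the surfaces, never tip the carrier steeply, and keep both loose capacitors standing in their sockets. Let go at the end and leave everything else on the bench alone.

Things in the scene. Friction and masses are not known exactly. Their poses are not given: they have to be found in the camera images.
- preheater: grey bench preheater, fixed. Origin: on the bench directly under the middle of the deck's front edge; x = loading direction (horizontal, away from the loading shelf), z up. Steel deck 62 mm above the bench, x 0 to 270 mm: a full-width lip to x 28, then two side ledges (|y| 51 to 77) beside the lower heater glass. Console 104 mm high behind x 276.
- lip (a point): middle of the deck's front upper edge: preheater x 0, y 0, height 62 mm; axes as the preheater's. This edge is the step, 3 to 6 mm above the shelf's top and square-edged
- channel (a point): point on the deck's level in the middle between the guide rails, preheater x 100 mm. Rails: inner faces at y +-77 mm (2 mm play each side of the carrier), from x 28; flared mouth plates widen to y +-94 at x -28; both 17 mm above the deck. Keeper strips on the rails from x 48 reach in to |y| 70, underside 11 mm above the deck (slanting up to 17 at x 28): the carrier enters only from the front
- stop_setting (a point): point on the deck's level at preheater x 205 mm, on the middle line: the nearest place where the front face of the blue, rubber-faced back stop bar (top 17 mm above the deck) can stand. The bar is clamped by thumbscrews 0 to 40 mm beyond this point (farther along x); its setting is not measured, so feel for it, with no more than about 10 N
- shelf: aluminium loading shelf before the preheater, fixed, axes as the preheater's; x, y of its origin are the preheater's, its z differs by the shelf's height setting. Flat top 57.5 mm above its origin, from x -285 to -3 mm, y +-100 mm, no fences
- carrier: loose dark solder carrier, plate 190 (x) x 150 (y) x 6 mm, 0.4 to 0.65 kg, green board on top, on the shelf at the start. Origin: centre of its underside; x to its nose, which goes in first; z up. Nose stiffener bar (124 mm wide, top 16 mm above the underside) meets stop and pin. Away from grip tab and capacitors nothing on it is higher than 17 mm; the margin |y| over 66 mm is bare plate
- grip (a point): middle of the carrier's upright orange grip tab: carrier x -78, y 0, 36 mm above the underside; axes as the carrier's. The tab is 10 mm thick along x, 50 mm wide along y, from 6 to 52 mm above the underside; the plate round it is free for 80 mm towards the nose, up to 17 mm above the underside
- nose (a point): middle of the lower nose edge of the carrier (carrier x 95 mm, underside)
- tail (a point): middle of the lower tail edge of the carrier (carrier x -95 mm, underside)
- pin (a joint): travel of the brass spring pin in the middle of the back stop bar: 0 = standing out 8 mm towards the shelf, 0.008 m = pushed in flush with the stop bar. Soft: 0.2 N to start, 0.6 N flush. Its middle is 9.5 mm above the deck, diameter 8 mm
- cap_a: dark blue capacitor can, diameter 25 mm, height 40 mm, 30 g, standing loose in a socket 5 mm high with 1.5 mm play on the board; origin centre of its underside
- cap_b: second, identical capacitor can, in the other socket
- seat_a (a point): bottom centre of the socket of cap_a: carrier x 38, y 30, 7.6 mm above the underside
- seat_b (a point): bottom centre of the socket of cap_b: carrier x 38, y -30, 7.6 mm above the underside
- reel: bystander: green solder reel standing on end, diameter 60, height 55, origin centre of its underside (sizes in mm)
- meter: bystander: yellow handheld multimeter lying flat, 145 x 75 x 32, origin centre of its underside (sizes in mm)
- pliers: bystander: yellow-handled pliers lying flat, about 140 long, 11 high, origin near the pivot (sizes in mm)
- display_board: bystander: small green circuit board with a yellow display on brass spacers, 90 x 70 x 19, origin centre of its underside (sizes in mm)
- flux: bystander: amber flux bottle with red cap, diameter 44, height 85, standing on the preheater's side apron, origin centre of its underside (sizes in mm)
- driver: bystander: blue screwdriver lying flat, 170 long (sizes in mm)
- tweezers: bystander: steel tweezers, 110 long, lying on the preheater's side apron beside the far guide rail (sizes in mm)

How it is judged:
By the outcome, as a careful person would: the job done as asked, in the order asked, and still so for the second after the job is handed in, with the robot touching nothing.
It also fails if it takes over 70 s, if anything falls off the work surface, if the arm or the gripper's body presses on something with over 40 N, if the wrist force passes 120 N, or if a joint passes its speed limit or range.

### The arm

A 6-joint arm with a two-finger parallel gripper is mounted at the origin on the work surface. World frame = base frame: x ahead of the robot, y to its left, z up, the work surface at z = 0. Lengths are in mm, angles in rad, forces in N, time in s.
With the tool pointing down it reaches from about 300 to 775 mm from the base axis. Payload 14.6 kg.
Tool frame: the origin (TCP) lies on the front face of the gripper's body, between the roots of the fingers; the fingertips stand 97 mm ahead of it and the grasp point (between the pads) lies 78 mm ahead of it; z points along the fingers, y is the line along which they close (so a half turn about z gives the same grasp; the last joint's range is limited). The gripper opens to 94 mm and grips with 3 to 60 N. Pads are 16 mm wide; open, the fingers measure 119 mm over their backs; the gripper's body (75 mm by 177 mm) begins 78 mm behind the grasp point.
Start: joints at [-1.2, 0.3, 1.521, -0, 1.321, -0.067], TCP at [233.164, -498.121, 302.646] pointing down, gripper open.
Joint ranges: [-3.03, 3.03], [-0.79, 2.21], [0.23, 2.52], [-1.04, 4.18], [0, 3.07], [-2.55, 2.55]. Speed limits (rad/s): [2.22, 2.22, 2.57, 3.14, 3.14, 3.14].

### API

Orientations are given as [roll, pitch, yaw] about the fixed x, y, z axes, in that order (R = Rz(yaw) Ry(pitch) Rx(roll)).
In Python, from cell import * gives the robot as it stands.
- The arm moves only by the tool carry_out, never from a script. Its arguments are lists of equal length, an entry for each row: "slide": the shift along the world's x, y, z scaled (see below), a list of three; "dr": the turn, a rotation vector about the world's x, y, z scaled (see below), a list of three; "gripper": the opening in per cent of the stroke, from 0 (shut) to 100 (fully open). A call has 1 to 10 rows; each row is the pose to reach, as a shift and turn from the pose commanded when the call began, turning the shorter way round; what a row does not reach only later rows make up. The controller multiplies each number of a shift by 0.25 m and each number of a turn by 360 degrees. A row lasts 1/12 s, in which the tool goes at most 41.7 mm and 7.16 degrees, less where a joint would pass 70% of its speed; a pose out of reach is approached as far as the arm can. A call with a number of a shift or a turn outside -1 to 1 is refused whole. A call with a gripper value outside its range is refused whole. The fingers move at their own pace and stop on an object; "newtons" is the grip in N (left out, the last holds). Time passes only in rows, so rows that repeat a pose let the fingers close. It gives the time, the measured TCP pose, the force, the opening and the grip force at its end, in the units of the state.
- read_state(): the state, without advancing time (a new reading comes with each control period).
- camera(name): name is "scene" or "top" or "wrist"; returns the picture (400x640x3 uint8, red, green, blue); there is no depth.
- camera_model(name): a dict with "vfov" (degrees; the focal length in pixels is half the picture's height over the tangent of half this angle, whatever the lens; pixels are square), "cx", "cy" (the principal point, pixels), "k1" (the pictures are not rectified: a ray, as slopes to the right and down, at radius r is drawn at 1 + k1 r^2 times it, then the intrinsics apply), "R" (3x3) and "t" (3): a world point X has camera coordinates R X + t. Camera axes: x right, y down, z forward; pixel columns grow to the right and rows downward; lengths in mm; the calibration is good to about 2 mm. A picture is of the moment at which its call begins: read the wrist's pose just before it. camera_model takes no time and is no camera call; for the wrist camera it gives the pose at the moment of the call.
- sign_off(): hands the job in; it is judged then, once.
The state is a dict: "clock": time; "joints": joint angles; "qd": joint speeds; "effort": joint torques, N m; "eef_pos": TCP position; "eef_rot": TCP orientation; "wrist_force": force on the tool from outside, world axes, zero at the start; "moment": the same for the moment, N m; "finger_gap": finger opening in mm; "finger_force": force on a finger pad.
Only numpy, scipy, OpenCV 4.12 (cv2) and the standard library are available. Lean on these libraries where they do the work, as an engineer would, in place of code of your own. Each camera call takes 0.05 s, during which the arm holds its last target. There are 200 camera calls.

## Working session

There is one attempt and no reset: what is moved stays moved. The work goes in short steps, Python scripts to look and compute and a tool call to move; the robot and the scene stay as the last step left them, time stands still between calls to the robot, and variables do not carry over. Pictures are saved under pics/ and viewed, at most 10 in all, crops included, and the job is handed in when it is done.

Besides the shell and the picture viewer there is one more tool, called as name(argument=value, ...) on one line, values as JSON. carry_out: Moves the arm, as the interface text tells. Its arguments: {"type":"object","properties":{"slide":{"type":"array","items":{"type":"array","items":{"type":"number","minimum":-1,"maximum":1}}},"dr":{"type":"array","items":{"type":"array","items":{"type":"number","minimum":-1,"maximum":1}}},"gripper":{"type":"array","items":{"type":"number"}},"newtons":{"type":"number"}},"required":["slide","dr","gripper"]}

```bash
mkdir -p pics; ls; cat > h.py <<'E'
from cell import *
import numpy as np, cv2
def K(m):
    f=200/np.tan(np.radians(m['vfov'])/2); return f
def snap(n,name):
    m=camera_model(n); im=camera(n); cv2.imwrite(f'pics/{name}.png',np.ascontiguousarray(im[:,:,::-1])); return m,im
def proj(m,X):
    X=np.atleast_2d(X).astype(float); c=X@np.array(m['R']).T+np.array(m['t']); s=c[:,:2]/c[:,2:]
    s=s*(1+m['k1']*(s**2).sum(1,keepdims=True)); return s*K(m)+[m['cx'],m['cy']]
def ray(m,uv):
    d=(np.array(uv,float)-[m['cx'],m['cy']])/K(m); s=d.copy()
    for _ in range(30): s=d/(1+m['k1']*(s@s))
    R=np.array(m['R']); return -R.T@np.array(m['t']), R.T@np.array([s[0],s[1],1])
def atz(m,uv,z):
    o,d=ray(m,uv); return o+d*(z-o[2])/d[2]
E
python3 - <<'E'
from h import *
for n in('scene','top'):
    m,_=snap(n,n+'0'); print(n,m)
print(read_state())
E
```

```text
pics
scene {'vfov': 47.44111646053411, 'cx': 320.8408952893158, 'cy': 201.34079462034614, 'k1': 0.004444955743301428, 'R': array([[-0.19977127,  0.97983538,  0.00375003],
       [ 0.72306585,  0.15000113, -0.67429625],
       [-0.66126184, -0.1319935 , -0.73845142]]), 't': array([ 137.19823403, -278.65288541, 1477.16362305])}
top {'vfov': 50.4596701242646, 'cx': 319.0477561312942, 'cy': 199.4515007875878, 'k1': 0.009158969831041261, 'R': array([[-0.00999582, -0.99956893, -0.02760487],
       [-0.99013901,  0.01375162, -0.13941172],
       [ 0.13973123,  0.02593912, -0.98984966]]), 't': array([  -3.54110692,  487.23929576, 1069.59392785])}
{'clock': 0.1, 'joints': array([-1.19959861e+00,  3.00397103e-01,  1.52152156e+00,  5.72059087e-05,
        1.32072062e+00, -6.65838546e-02]), 'qd': array([ 0.00030916,  0.00017645, -0.00117773, -0.0012257 ,  0.00077004,
       -0.00148263]), 'effort': array([-3.92265538e-04, -5.32644904e+01, -3.53285122e+01,  7.08403392e-02,
        2.34514161e-02, -6.59859325e-05]), 'eef_pos': array([ 233.12529389, -497.99419922,  302.15205288]), 'eef_rot': array([-3.14055204e+00, -1.24925469e-04,  4.37767316e-01]), 'wrist_force': array([ 0.81687211, -0.11463854,  0.45445771]), 'moment': array([ 0.07077029,  0.05694861, -0.0375783 ]), 'finger_force': 0.0, 'finger_gap': 93.78101216132158}
```

View pics/top0.png

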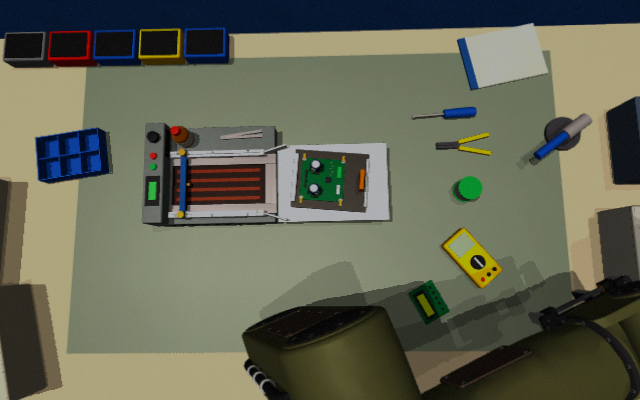

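View pics/scene0.png

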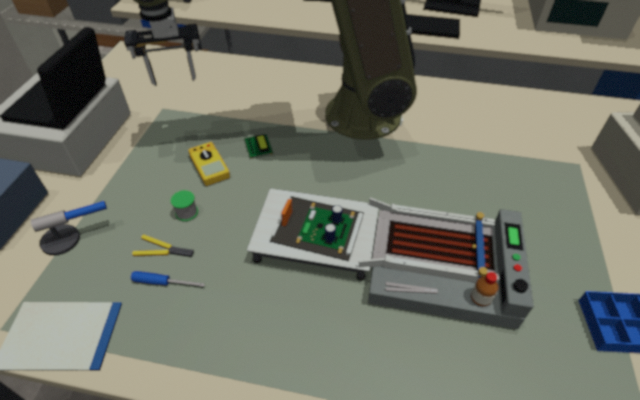

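The top view shows the preheater at pixels x 145–290 and the shelf at 285–388, with the carrier on the shelf slightly turned. The tab is near (362,180) and the stop bar near x 184. The loading direction is roughly world +y.

```bash
python3 - <<'E'
import cv2
im=cv2.imread('pics/top0.png')[118:232,138:398]
cv2.imwrite('pics/crop.png',cv2.resize(im,None,fx=3,fy=3,interpolation=cv2.INTER_CUBIC))
E
```

```text
(no output)
```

View pics/crop.png

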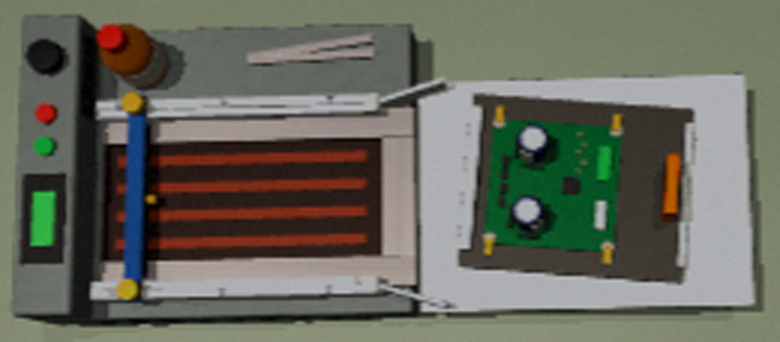

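```bash
python3 - <<'E'
from h import *
from scipy.optimize import least_squares
m=camera_model('top')
px=lambda u,v:(u/3+138,v/3+118)
P=lambda u,v,z:atz(m,px(u,v),z)[:2]
def fit(obj,uv,z):
    W=np.array([P(*q,zz) for q,zz in zip(uv,z)]);O=np.array(obj,float)
    f=lambda p:((O@np.array([[np.cos(p[2]),np.sin(p[2])],[-np.sin(p[2]),np.cos(p[2])]])+p[:2])-W).ravel()
    r=least_squares(f,[500,200,1.57]);print(r.x.round(3));print(r.fun.reshape(-1,2).round(1)); return r.x
# preheater: shelf rear corners, rail front ends (inner, top), 
ph=fit([(-285,-100),(-285,100),(28,77),(28,-77)],[(743,75),(755,303),(378,108),(378,277)][::-1][2:][::1]+[(378,108),(378,277)],[58,58,79,79]) if 0 else None
# loading = +worldy => carrier left (y+) = world -x = image down
ph=fit([(-285,100),(-285,-100),(28,77),(28,-77)],[(755,303),(743,75),(378,277),(378,108)],[58,58,79,79])
ca=fit([(95,-75),(-95,-75),(-95,75),(95,75)],[(477,95),(693,108),(683,282),(459,265)],[64]*4)
c,s=np.cos(ph[2]),np.sin(ph[2]);R=np.array([[c,s],[-s,c]])
print('carrier in ph',R@(ca[:2]-ph[:2]),ca[2]-ph[2])
for q in[(146,112),(143,285)]: print('stop front',R@(P(*q,79)-ph[:2]))
for q in[(413,107),(417,283)]: print('lip',R@(P(*q,62)-ph[:2]))
for q,z in[((533,140),47+58),((528,211),105),((671,184),110)]: print('feat',P(*q,z))
c,s=np.cos(ca[2]),np.sin(ca[2]);print('grip world',ca[:2]+[-78*c,-78*s])
E
```

```text
[527.386  99.675   1.581]
[[-1.4  0.8]
 [ 1.9 -0.9]
 [-5.2 -0.1]
 [ 4.7  0.3]]
[531.91  -39.937   1.483]
[[ 1.8  2.8]
 [-0.3 -2. ]
 [-0.6 -1.1]
 [-0.8  0.3]]
carrier in ph [-139.65192043   -3.09419495] -0.09819038300812855
stop front [225.62964303 -74.06256213]
stop front [224.68872122  73.86028876]
lip [  0.2098033  -76.67515643]
lip [-2.25746952 75.62169894]
feat [563.68850556  -3.7573221 ]
feat [504.73243636   0.83857175]
feat [ 524.34957467 -115.37852309]
grip world [ 525.05851728 -117.63593064]
```

The fit puts the preheater at (527, 100) with yaw 1.581. The carrier sits at preheater x −140, y −3, yaw −0.098, and the grip tab is near world (525, −117). The stop front is near x 225. I'll approach now.

carry_out(slide=[[0.14,0.18,0],[0.28,0.36,0],[0.42,0.54,0],[0.56,0.72,0],[0.7,0.9,0],[0.77,1,0],[0.77,1,0]], dr=[[0,0,-0.015],[0,0,-0.03],[0,0,-0.045],[0,0,-0.06],[0,0,-0.07],[0,0,-0.0837],[0,0,-0.0837]], gripper=[100,100,100,100,100,100,100])

```text
clock: 0.68
eef_pos: [412.0, -265.3, 302.6]
eef_rot: [-3.141, 0.0, -0.094]
wrist_force: [1.2, 0.0, 0.2]
finger_gap: 94.1
finger_force: 0.0
```

carry_out(slide=[[0.15,0.2,-0.1],[0.3,0.4,-0.2],[0.4,0.525,-0.28],[0.4,0.525,-0.28],[0.4,0.525,-0.28],[0.4,0.525,-0.28]], dr=[[0,0,0],[0,0,0],[0,0,0],[0,0,0],[0,0,0],[0,0,0]], gripper=[100,100,100,100,100,100])

```text
clock: 1.18
eef_pos: [511.9, -133.7, 230.8]
eef_rot: [-3.141, 0.003, -0.085]
wrist_force: [-0.4, -0.3, -0.7]
finger_gap: 94.5
finger_force: 0.0
```

```bash
python3 - <<'E'
from h import *
m,im=snap('wrist','w1'); s=read_state()
print(s['eef_pos'],s['eef_rot'],s['wrist_force'],s['clock'])
for z in (110,): print(proj(m,[[525,-117.5,z],[500,-117.5,z],[550,-117.5,z]]))
E
```

```text
[ 511.33368701 -135.29394408  231.96001524] [-3.14129795e+00  1.71587686e-03 -8.60126935e-02] [-0.25251095 -1.03469689  0.08856853] 1.2333
[[292.67070742 209.19062054]
 [296.27222018 241.65406723]
 [288.85940716 174.6529454 ]]
```

View pics/w1.png

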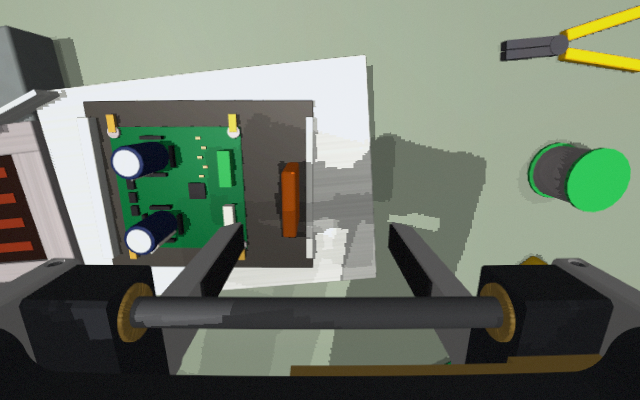

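The wrist view shows the orange tab with its top face at about u 282–297, v 165–237, and both capacitors standing. The carrier's tail edge is at u≈313.

```bash
python3 - <<'E'
from h import *
m=camera_model('wrist')
for n,uv,z in[('tab',(289.5,201),110),('NR',(84,101),64),('TR',(313,101),64),('TL',(313,268),64),('shelf TR',(365,56),58),('shelf TL',(375,277),58),('capA',(140,241),105),('capB',(127,162),105)]: print(n,atz(m,uv,z)[:2].round(1))
E
```

```text
tab [ 530.5 -117.4]
NR [616.4  46.2]
TR [ 598.9 -139.7]
TL [ 451.7 -126.7]
shelf TR [ 629.8 -183.8]
shelf TL [ 433.7 -184.7]
capA [5.073e+02 5.000e-01]
capB [567.7  -4.7]
```

carry_out(slide=[[0.067,0.071,0],[0.067,0.071,0],[0.067,0.071,-0.06],[0.067,0.071,-0.12],[0.067,0.071,-0.18],[0.067,0.071,-0.232],[0.067,0.071,-0.232],[0.067,0.071,-0.232],[0.067,0.071,-0.232]], dr=[[0,0,0],[0,0,0],[0,0,0],[0,0,0],[0,0,0],[0,0,0],[0,0,0],[0,0,0],[0,0,0]], gripper=[100,100,100,100,100,100,60,40,40])

```text
clock: 1.98
eef_pos: [528.0, -119.1, 175.9]
eef_rot: [3.141, -0.001, -0.089]
wrist_force: [0.2, 0.0, 0.9]
finger_gap: 77.6
finger_force: 0.0
```

carry_out(slide=[[0,0.004,0],[0,0.004,0],[0,0.004,0],[0,0.004,0],[0,0.004,0],[0,0.004,0],[0,0.004,0],[0,0.004,0],[0,0.004,0],[0,0.004,0]], dr=[[0,0,0],[0,0,0],[0,0,0],[0,0,0],[0,0,0],[0,0,0],[0,0,0],[0,0,0],[0,0,0],[0,0,0]], gripper=[20,15,12,8,5,5,5,5,5,5], newtons=8)

```text
clock: 2.82
eef_pos: [528.1, -117.0, 174.6]
eef_rot: [-3.141, 0.0, -0.088]
wrist_force: [-0.7, 4.5, 1.5]
finger_gap: 10.5
finger_force: 1.8
```

carry_out(slide=[[0,0,0],[0,0,0],[0,0,0],[0,0,0]], dr=[[0,0,0],[0,0,0],[0,0,0],[0,0,0]], gripper=[0,0,0,0], newtons=30)

```text
clock: 3.15
eef_pos: [528.0, -117.0, 174.6]
eef_rot: [-3.141, 0.0, -0.088]
wrist_force: [1.4, 3.4, -0.2]
finger_gap: 9.8
finger_force: 30.0
```

```bash
python3 - <<'E'
from h import *
s=read_state(); print({k:np.round(s[k],3) for k in('eef_pos','eef_rot','wrist_force','moment','finger_gap','finger_force')})
E
```

```text
{'eef_pos': array([ 528.035, -116.987,  174.613]), 'eef_rot': array([-3.141,  0.   , -0.088]), 'wrist_force': array([ 1.408,  3.371, -0.166]), 'moment': array([ 0.686, -0.078, -0.01 ]), 'finger_gap': np.float64(9.781), 'finger_force': np.float64(30.0)}
```

carry_out(slide=[[-0.0005,-0.0057,0.001],[-0.001,-0.0113,0.0017],[-0.0015,-0.017,0.0023],[-0.002,-0.0226,0.0028],[-0.0025,-0.0283,0.0032],[-0.0025,-0.0283,0.0032],[-0.0025,-0.0283,0.0032]], dr=[[0.00194,-0.00017,0],[0.00387,-0.00034,0],[0.0058,-0.0005,0],[0.00774,-0.0007,0],[0.00968,-0.00086,0],[0.00968,-0.00086,0],[0.00968,-0.00086,0]], gripper=[0,0,0,0,0,0,0])

```text
clock: 3.73
eef_pos: [527.3, -124.5, 175.3]
eef_rot: [-3.081, 0.0, -0.088]
wrist_force: [-1.1, -0.3, -3.4]
finger_gap: 9.6
finger_force: 30.0
```

```bash
cat >> h.py <<'E'
def st():
    s=read_state(); print({k:np.round(s[k],3).tolist() for k in('clock','eef_pos','eef_rot','wrist_force','moment','finger_gap')}); return s
E
python3 -c "
from h import *
st()"
```

```text
{'clock': 3.733, 'eef_pos': [527.329, -124.547, 175.338], 'eef_rot': [-3.081, 0.0, -0.088], 'wrist_force': [-1.143, -0.339, -3.353], 'moment': [-0.507, 0.05, 0.005], 'finger_gap': 9.563}
```

carry_out(slide=[[0.001,0.01,0],[0.003,0.03,0],[0.005,0.05,0],[0.007,0.07,0],[0.009,0.09,0],[0.0105,0.11,0],[0.0116,0.12,0],[0.0116,0.12,0],[0.0116,0.12,0]], dr=[[0,0,0.0013],[0,0,0.0038],[0,0,0.0064],[0,0,0.009],[0,0,0.0115],[0,0,0.014],[0,0,0.0154],[0,0,0.0154],[0,0,0.0154]], gripper=[0,0,0,0,0,0,0,0,0])

```text
clock: 4.48
eef_pos: [530.3, -94.0, 175.4]
eef_rot: [-3.08, 0.0, 0.009]
wrist_force: [-0.2, -0.0, -5.0]
finger_gap: 9.6
finger_force: 30.0
```

```bash
python3 - <<'E'
from h import *
st()
_,a=snap('top','t2'); _,b=snap('wrist','w2')
c=cv2.resize(np.ascontiguousarray(a[125:230,150:370,::-1]),None,fx=3.5,fy=3.5,interpolation=cv2.INTER_CUBIC)[:,:770]
d=np.ascontiguousarray(b[30:260,0:385,::-1]); d=cv2.resize(d,None,fx=1,fy=1)
o=np.zeros((c.shape[0]+230,770,3),np.uint8); o[:c.shape[0]]=c; o[c.shape[0]:,:385]=d; print(o.shape,c.shape)
cv2.imwrite('pics/c2.png',o)
E
```

```text
{'clock': 4.483, 'eef_pos': [530.297, -93.992, 175.385], 'eef_rot': [-3.08, 0.0, 0.009], 'wrist_force': [-0.176, -0.02, -4.974], 'moment': [-0.402, -0.067, -0.052], 'finger_gap': 9.61}
(598, 770, 3) (368, 770, 3)
```

View pics/c2.png

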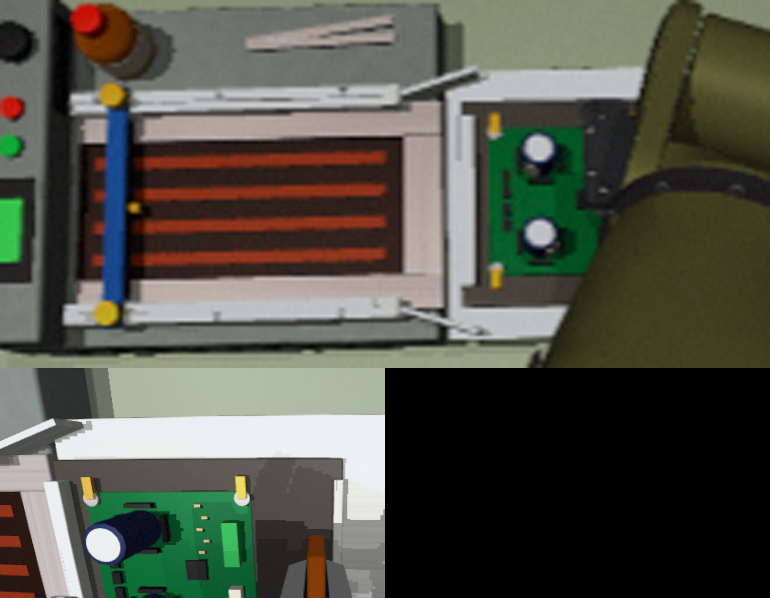

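The top crop shows the nose edge at u≈463, spanning v 101–305, just before the lip at u≈443. The glass edges are near v 140 and 277. I'll take lateral offsets from intensity profiles.

```bash
python3 - <<'E'
from h import *
m=camera_model('top'); g=cv2.cvtColor(cv2.imread('pics/t2.png'),cv2.COLOR_BGR2GRAY).astype(float)
def edge(u,v0,r=4):
    d=np.diff(g[:,u-1:u+2].mean(1))[v0-r:v0+r]; i=np.abs(d)
    return v0-r+.5+(i*np.arange(len(i))).sum()/i.sum(), i.max()
def mid(u,va,vb,za,zb,label,w):
    r=[]
    for uu in u:
        a,sa=edge(uu,va(uu)); b,sb=edge(uu,vb(uu)); A=atz(m,(uu,a),za);B=atz(m,(uu,b),zb); r.append([(A[0]+B[0])/2,(A[1]+B[1])/2,A[0]-B[0]])
    r=np.array(r); print(label,r.mean(0).round(1),'width should',w,'slope',np.polyfit(r[:,1],r[:,0],1)[0].round(4))
c=lambda v:int(round(v/3.5+125))
mid(range(182,262,4),lambda u:c(148-(u-180)*3.5*.034),lambda u:c(285-(u-180)*3.5*.034),62,62,'glass',102)
mid(range(282,289),lambda u:c(101),lambda u:c(305),74,74,'carrier nose(z74)',150)
for u,v in[(463,101),(463,305)]: print(atz(m,(u/3.5+150,v/3.5+125),74).round(1))
E
```

```text
glass [525.  243.4 100.9] width should 102 slope -0.0204
carrier nose(z74) [524.3  75.2 147.9] width should 150 slope -0.1535
[600.2  82.2  74. ]
[450.8  81.9  74. ]
```

carry_out(slide=[[0.001,0.005,-0.001],[0.003,0.02,-0.002],[0.005,0.04,-0.002],[0.007,0.06,-0.002],[0.009,0.08,-0.002],[0.009,0.1,-0.002],[0.009,0.12,-0.002],[0.009,0.128,-0.002],[0.009,0.128,-0.002],[0.009,0.128,-0.002]], dr=[[0,0,0.0004],[0,0,0.0008],[0,0,0.0008],[0,0,0.0008],[0,0,0.0008],[0,0,0.0008],[0,0,0.0008],[0,0,0.0008],[0,0,0.0008],[0,0,0.0008]], gripper=[0,0,0,0,0,0,0,0,0,0])

```text
clock: 5.42
eef_pos: [532.7, -61.8, 175.3]
eef_rot: [-3.08, -0.001, 0.014]
wrist_force: [-0.7, 2.8, 7.1]
finger_gap: 9.9
finger_force: 30.0
```

```bash
python3 -c "
from h import *
st()"
```

```text
{'clock': 5.417, 'eef_pos': [532.7, -61.78, 175.267], 'eef_rot': [-3.08, -0.001, 0.014], 'wrist_force': [-0.686, 2.783, 7.05], 'moment': [-0.014, 0.088, -0.027], 'finger_gap': 9.924}
```

carry_out(slide=[[0,0.003,0.0012],[0,0.006,0.0008],[0,0.009,0.0004],[0,0.0122,0.0002],[0,0.0122,0.0002],[0,0.0122,0.0002]], dr=[[-0.001,0,0],[-0.002,0,0],[-0.003,0,0],[-0.00417,0,0],[-0.00417,0,0],[-0.00417,0,0]], gripper=[0,0,0,0,0,0])

```text
clock: 5.92
eef_pos: [532.6, -58.8, 175.0]
eef_rot: [-3.106, 0.0, 0.014]
wrist_force: [0.5, 5.1, 2.8]
finger_gap: 10.1
finger_force: 30.0
```

```bash
python3 -c "
from h import *
st()"
```

```text
{'clock': 5.917, 'eef_pos': [532.623, -58.801, 175.032], 'eef_rot': [-3.106, 0.0, 0.014], 'wrist_force': [0.515, 5.127, 2.761], 'moment': [0.706, -0.209, 0.029], 'finger_gap': 10.109}
```

carry_out(slide=[[0,0,0.0012],[0,0,0.0012],[0,0,0.0012],[0,0,0.0012]], dr=[[0,0,0],[0,0,0],[0,0,0],[0,0,0]], gripper=[0,0,0,0])

```text
clock: 6.25
eef_pos: [532.4, -59.2, 175.0]
eef_rot: [-3.107, 0.001, 0.014]
wrist_force: [0.9, 2.8, -0.1]
finger_gap: 9.6
finger_force: 30.0
```

```bash
python3 -c "
from h import *
st()"
```

```text
{'clock': 6.25, 'eef_pos': [532.401, -59.234, 175.022], 'eef_rot': [-3.107, 0.001, 0.014], 'wrist_force': [0.871, 2.77, -0.093], 'moment': [0.101, -0.218, 0.028], 'finger_gap': 9.551}
```

carry_out(slide=[[0,0.001,0],[0,0.0024,-0.0002],[0,0.0024,-0.0002],[0,0.0024,-0.0002]], dr=[[-0.0004,0,0],[-0.0008,0,0],[-0.0008,0,0],[-0.0008,0,0]], gripper=[0,0,0,0])

```text
clock: 6.58
eef_pos: [532.4, -58.8, 175.1]
eef_rot: [-3.112, 0.001, 0.013]
wrist_force: [-0.6, -0.6, -2.0]
finger_gap: 9.7
finger_force: 30.0
```

```bash
python3 - <<'E'
from h import *
st()
_,a=snap('scene','s3')
cv2.imwrite('pics/s3c.png',cv2.resize(np.ascontiguousarray(a[180:290,230:430,::-1]),None,fx=4,fy=4,interpolation=cv2.INTER_CUBIC))
E
```

```text
{'clock': 6.583, 'eef_pos': [532.402, -58.81, 175.063], 'eef_rot': [-3.112, 0.001, 0.013], 'wrist_force': [-0.564, -0.558, -1.997], 'moment': [-0.241, 0.003, 0.068], 'finger_gap': 9.7}
```

View pics/s3c.png

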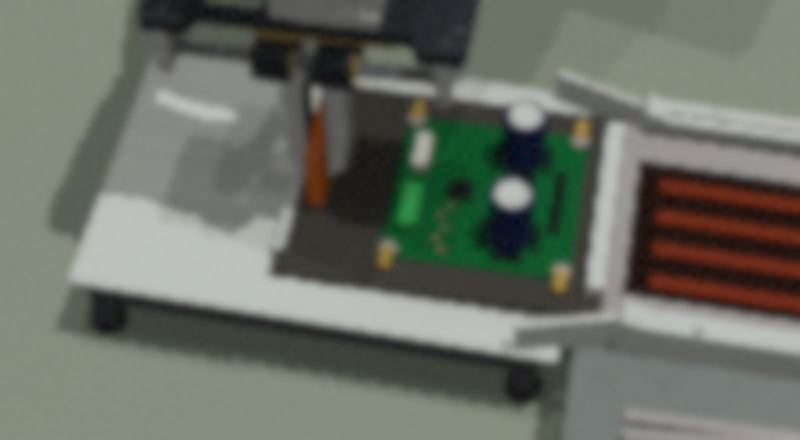

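The scene crop shows both capacitors standing, and the nose between the flared mouth plates over the lip. I'll keep lowering the nose until its load shows.

carry_out(slide=[[0,0.0014,0],[0,0.0028,-0.0002],[0,0.0028,-0.0002],[0,0.0028,-0.0002]], dr=[[-0.0005,0,0],[-0.001,0,0],[-0.001,0,0],[-0.001,0,0]], gripper=[0,0,0,0])

```text
clock: 6.97
eef_pos: [532.7, -58.0, 175.5]
eef_rot: [-3.118, 0.0, 0.014]
wrist_force: [-0.8, -4.0, 1.1]
finger_gap: 10.0
finger_force: 30.0
```

```bash
python3 -c "
from h import *
st()"
```

```text
{'clock': 6.967, 'eef_pos': [532.674, -58.047, 175.458], 'eef_rot': [-3.118, 0.0, 0.014], 'wrist_force': [-0.844, -4.001, 1.09], 'moment': [-0.287, 0.136, 0.022], 'finger_gap': 9.967}
```

carry_out(slide=[[0,0.0014,0],[0,0.0028,-0.0002],[0,0.0028,-0.0002],[0,0.0028,-0.0002]], dr=[[-0.0005,0,0],[-0.001,0,0],[-0.001,0,0],[-0.001,0,0]], gripper=[0,0,0,0])

```text
clock: 7.3
eef_pos: [532.7, -57.3, 175.5]
eef_rot: [-3.125, -0.0, 0.014]
wrist_force: [-0.0, -6.2, 3.2]
finger_gap: 9.9
finger_force: 30.1
```

```bash
python3 -c "
from h import *
st()"
```

```text
{'clock': 7.3, 'eef_pos': [532.73, -57.313, 175.457], 'eef_rot': [-3.125, -0.0, 0.014], 'wrist_force': [-0.027, -6.152, 3.192], 'moment': [-0.143, 0.115, -0.002], 'finger_gap': 9.93}
```

carry_out(slide=[[0,0.005,0.001],[0,0.015,0.001],[-0.0003,0.03,0.001],[-0.0005,0.045,0.001],[-0.0008,0.06,0.001],[-0.001,0.075,0.001],[-0.0012,0.09,0.001],[-0.0014,0.105,0.001],[-0.0014,0.115,0.001],[-0.0014,0.115,0.001]], dr=[[0.0006,0,0],[0.0012,0,0],[0.0016,0,0],[0.0016,0,0],[0.0016,0,0],[0.0016,0,0],[0.0016,0,0],[0.0016,0,0],[0.0016,0,0],[0.0016,0,0]], gripper=[0,0,0,0,0,0,0,0,0,0])

```text
clock: 8.13
eef_pos: [532.3, -27.8, 175.6]
eef_rot: [-3.114, -0.0, 0.014]
wrist_force: [0.6, -0.5, 2.8]
finger_gap: 10.0
finger_force: 30.0
```

```bash
python3 - <<'E'
from h import *
st()
_,a=snap('top','t4')
cv2.imwrite('pics/c4.png',cv2.resize(np.ascontiguousarray(a[135:225,200:320,::-1]),None,fx=6,fy=6,interpolation=cv2.INTER_CUBIC))
E
```

```text
{'clock': 8.133, 'eef_pos': [532.317, -27.755, 175.648], 'eef_rot': [-3.114, -0.0, 0.014], 'wrist_force': [0.603, -0.489, 2.801], 'moment': [0.476, -0.105, 0.064], 'finger_gap': 10.036}
```

View pics/c4.png

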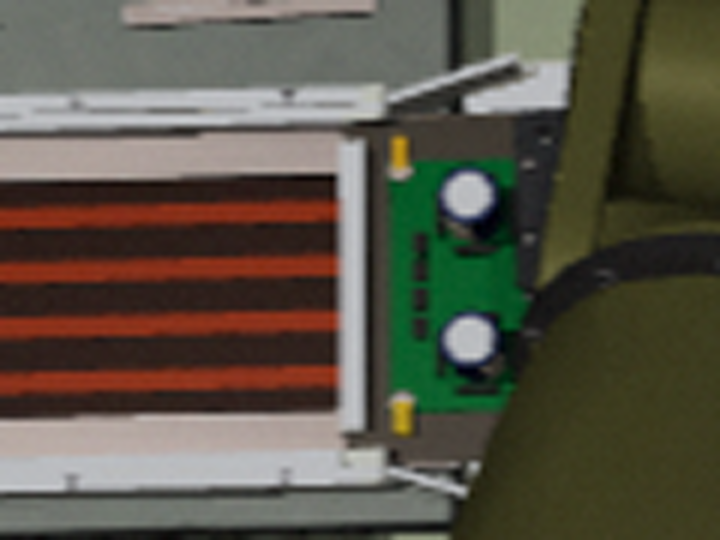

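The nose bar, at u 338–368 and v 138–432, is centred between the keepers (mid about 285 against 287). Both capacitors are standing. Next I'll level the carrier about the lip.

carry_out(slide=[[0,0.003,0.003],[0,0.006,0.006],[0,0.009,0.009],[0,0.0122,0.0125],[0,0.0122,0.0136],[0,0.0122,0.014],[0,0.0122,0.014]], dr=[[-0.001,0,0],[-0.002,0,0],[-0.003,0,0],[-0.0039,0,0],[-0.0043,0,0],[-0.0043,0,0],[-0.0043,0,0]], gripper=[0,0,0,0,0,0,0])

```text
clock: 8.77
eef_pos: [532.1, -25.2, 178.8]
eef_rot: [-3.141, 0.001, 0.014]
wrist_force: [0.2, 4.0, 2.2]
finger_gap: 9.8
finger_force: 30.0
```

```bash
python3 -c "
from h import *
st()"
```

```text
{'clock': 8.767, 'eef_pos': [532.112, -25.203, 178.807], 'eef_rot': [-3.141, 0.001, 0.014], 'wrist_force': [0.237, 4.025, 2.249], 'moment': [1.566, -0.055, 0.009], 'finger_gap': 9.773}
```

carry_out(slide=[[0,0.002,0.001],[0,0.01,0.0016],[-0.0003,0.025,0.0016],[-0.0005,0.045,0.0016],[-0.0008,0.065,0.0016],[-0.001,0.085,0.0016],[-0.0013,0.105,0.0016],[-0.0016,0.125,0.0016],[-0.0018,0.14,0.0016],[-0.002,0.15,0.0016]], dr=[[0.0003,0,0],[0.0003,0,0],[0.0003,0,0],[0.0003,0,0],[0.0003,0,0],[0.0003,0,0],[0.0003,0,0],[0.0003,0,0],[0.0003,0,0],[0.0003,0,0]], gripper=[0,0,0,0,0,0,0,0,0,0])

```text
clock: 9.6
eef_pos: [531.9, 11.6, 179.6]
eef_rot: [-3.141, 0.0, 0.014]
wrist_force: [0.1, -6.0, 5.1]
finger_gap: 9.9
finger_force: 30.0
```

```bash
python3 -c "
from h import *
st()"
```

```text
{'clock': 9.6, 'eef_pos': [531.888, 11.625, 179.568], 'eef_rot': [-3.141, 0.0, 0.014], 'wrist_force': [0.096, -5.983, 5.078], 'moment': [-0.861, 0.012, 0.033], 'finger_gap': 9.906}
```

carry_out(slide=[[0,0,0.001],[0,0,0.002],[0,0,0.002],[0,0,0.002]], dr=[[0,0,0],[0,0,0],[0,0,0],[0,0,0]], gripper=[0,0,0,0])

```text
clock: 9.93
eef_pos: [531.7, 11.9, 179.6]
eef_rot: [-3.14, 0.001, 0.014]
wrist_force: [1.4, -2.7, -0.4]
finger_gap: 9.6
finger_force: 30.0
```

```bash
python3 -c "
from h import *
st()"
```

```text
{'clock': 9.933, 'eef_pos': [531.683, 11.893, 179.638], 'eef_rot': [-3.14, 0.001, 0.014], 'wrist_force': [1.433, -2.661, -0.432], 'moment': [-0.384, -0.346, -0.055], 'finger_gap': 9.622}
```

carry_out(slide=[[0,0.005,0.0004],[0,0.02,0.0004],[-0.0002,0.04,0.0004],[-0.0004,0.065,0.0004],[-0.0006,0.09,0.0004],[-0.0008,0.115,0.0004],[-0.001,0.14,0.0004],[-0.0012,0.165,0.0004],[-0.0015,0.185,0.0004],[-0.0018,0.2,0.0004]], dr=[[0,0,0],[0,0,0],[0,0,0],[0,0,0],[0,0,0],[0,0,0],[0,0,0],[0,0,0],[0,0,0],[0,0,0]], gripper=[0,0,0,0,0,0,0,0,0,0])

```text
clock: 10.77
eef_pos: [531.1, 62.9, 179.7]
eef_rot: [-3.139, 0.001, 0.014]
wrist_force: [0.1, -1.1, -3.5]
finger_gap: 9.4
finger_force: 30.0
```

```bash
python3 -c "
from h import *
st()"
```

```text
{'clock': 10.767, 'eef_pos': [531.147, 62.876, 179.747], 'eef_rot': [-3.139, 0.001, 0.014], 'wrist_force': [0.105, -1.085, -3.523], 'moment': [-0.555, -0.129, -0.059], 'finger_gap': 9.366}
```

carry_out(slide=[[0,0.005,-0.0004],[0,0.02,-0.0004],[-0.0003,0.045,-0.0004],[-0.0006,0.075,-0.0004],[-0.0009,0.105,-0.0004],[-0.0012,0.14,-0.0004],[-0.0016,0.175,-0.0004],[-0.002,0.21,-0.0004],[-0.0023,0.24,-0.0004],[-0.0026,0.26,-0.0004]], dr=[[0,0,0],[0,0,0],[0,0,0],[0,0,0],[0,0,0],[0,0,0],[0,0,0],[0,0,0],[0,0,0],[0,0,0]], gripper=[0,0,0,0,0,0,0,0,0,0])

```text
clock: 11.6
eef_pos: [530.5, 128.2, 179.8]
eef_rot: [-3.139, 0.001, 0.014]
wrist_force: [-1.0, -1.8, -3.3]
finger_gap: 10.0
finger_force: 30.0
```

```bash
python3 -c "
from h import *
st()"
```

```text
{'clock': 11.6, 'eef_pos': [530.508, 128.229, 179.757], 'eef_rot': [-3.139, 0.001, 0.014], 'wrist_force': [-1.043, -1.788, -3.281], 'moment': [-0.474, -0.098, -0.004], 'finger_gap': 10.046}
```

carry_out(slide=[[0,0.005,-0.0004],[-0.0002,0.015,-0.0008],[-0.0004,0.03,-0.0008],[-0.0005,0.045,-0.0008],[-0.0006,0.055,-0.0008],[-0.0006,0.06,-0.0008],[-0.0006,0.06,-0.0008]], dr=[[0,0,0],[0,0,0],[0,0,0],[0,0,0],[0,0,0],[0,0,0],[0,0,0]], gripper=[0,0,0,0,0,0,0])

```text
clock: 12.18
eef_pos: [530.6, 142.4, 179.8]
eef_rot: [-3.139, 0.0, 0.014]
wrist_force: [0.4, 0.2, -0.0]
finger_gap: 9.8
finger_force: 30.0
```

```bash
python3 - <<'E'
from h import *
st()
_,a=snap('top','t5')
cv2.imwrite('pics/c5.png',cv2.resize(np.ascontiguousarray(a[135:225,165:285,::-1]),None,fx=6,fy=6,interpolation=cv2.INTER_CUBIC))
E
```

```text
{'clock': 12.183, 'eef_pos': [530.554, 142.4, 179.752], 'eef_rot': [-3.139, 0.0, 0.014], 'wrist_force': [0.37, 0.242, -0.042], 'moment': [-0.234, -0.069, 0.033], 'finger_gap': 9.775}
```

View pics/c5.png

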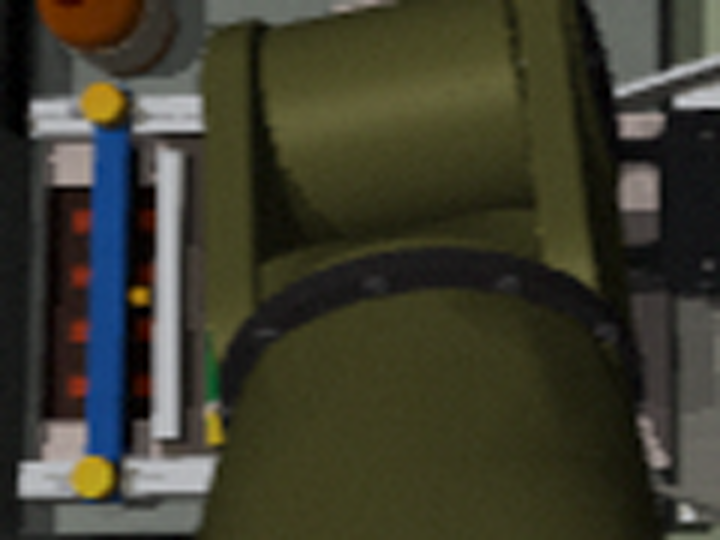

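The top crop shows the nose bar front at u≈156 and the stop front at u≈130, a gap of about 11 mm, with the pin tip at u≈150. I'll creep forward.

carry_out(slide=[[0,0.004,0],[0,0.01,0],[0,0.016,0],[-0.0002,0.022,0],[-0.0003,0.028,0],[-0.0003,0.032,0],[-0.0003,0.032,0],[-0.0003,0.032,0]], dr=[[0,0,0],[0,0,0],[0,0,0],[0,0,0],[0,0,0],[0,0,0],[0,0,0],[0,0,0]], gripper=[0,0,0,0,0,0,0,0])

```text
clock: 12.9
eef_pos: [530.5, 150.2, 179.7]
eef_rot: [-3.139, 0.0, 0.014]
wrist_force: [-0.0, -3.1, 2.7]
finger_gap: 10.2
finger_force: 30.0
```

carry_out(slide=[[0,0.002,0],[0,0.004,0],[0,0.004,0],[0,0.004,0]], dr=[[0,0,0],[0,0,0],[0,0,0],[0,0,0]], gripper=[0,0,0,0])

```text
clock: 13.23
eef_pos: [530.5, 151.0, 179.7]
eef_rot: [-3.14, 0.0, 0.014]
wrist_force: [-0.2, -4.5, 3.6]
finger_gap: 9.9
finger_force: 30.0
```

carry_out(slide=[[0,0.002,0.0008],[0,0.004,0.0008],[0,0.004,0.0008],[0,0.004,0.0008]], dr=[[0,0,0],[0,0,0],[0,0,0],[0,0,0]], gripper=[0,0,0,0])

```text
clock: 13.57
eef_pos: [530.4, 152.1, 179.8]
eef_rot: [-3.139, 0.001, 0.014]
wrist_force: [0.3, -5.3, 1.6]
finger_gap: 9.6
finger_force: 30.0
```

carry_out(slide=[[0,0.002,0],[0,0.004,0],[0,0.004,0],[0,0.004,0]], dr=[[0,0,0],[0,0,0],[0,0,0],[0,0,0]], gripper=[0,0,0,0])

```text
clock: 13.9
eef_pos: [530.3, 153.2, 179.7]
eef_rot: [-3.139, 0.001, 0.014]
wrist_force: [0.7, -3.6, 0.8]
finger_gap: 9.4
finger_force: 30.0
```

carry_out(slide=[[0,0.002,0.0003],[0,0.004,0.0003],[0,0.004,0.0003],[0,0.004,0.0003]], dr=[[0,0,0],[0,0,0],[0,0,0],[0,0,0]], gripper=[0,0,0,0])

```text
clock: 14.23
eef_pos: [530.3, 154.2, 179.8]
eef_rot: [-3.139, 0.001, 0.014]
wrist_force: [0.8, -2.4, -0.2]
finger_gap: 9.9
finger_force: 30.0
```

carry_out(slide=[[0,0.002,0],[0,0.003,0],[0,0.003,0],[0,0.003,0]], dr=[[0,0,0],[0,0,0],[0,0,0],[0,0,0]], gripper=[0,0,0,0])

```text
clock: 14.57
eef_pos: [530.3, 154.4, 179.7]
eef_rot: [-3.14, 0.001, 0.013]
wrist_force: [-0.2, -7.8, 0.2]
finger_gap: 9.9
finger_force: 30.0
```

The stop contact is clear: fy is −7.8 N and the carrier no longer advances, at nose x≈223. I'll release gently.

carry_out(slide=[[0,0,0],[0,0,0],[0,0,0],[0,0,0],[0,0,0],[0,0,0],[0,0,0]], dr=[[0,0,0],[0,0,0],[0,0,0],[0,0,0],[0,0,0],[0,0,0],[0,0,0]], gripper=[0,0,0,15,25,35,35], newtons=6)

```text
clock: 15.15
eef_pos: [530.4, 155.1, 179.9]
eef_rot: [-3.139, 0.001, 0.014]
wrist_force: [-0.7, 0.2, -0.1]
finger_gap: 30.2
finger_force: 0.0
```

carry_out(slide=[[0,0,0],[0,0,0],[0,0,0.03],[0,0,0.08],[0,0,0.14],[0,0,0.24],[0,0,0.34],[0,0,0.44],[0,0,0.54],[0,0,0.54]], dr=[[0,0,0],[0,0,0],[0,0,0],[0,0,0],[0,0,0],[0,0,0],[0,0,0],[0,0,0],[0,0,0],[0,0,0]], gripper=[50,50,50,50,50,50,50,50,50,50])

```text
clock: 15.98
eef_pos: [531.1, 155.1, 320.6]
eef_rot: [-3.138, -0.007, 0.014]
wrist_force: [0.3, 0.1, 1.2]
finger_gap: 46.9
finger_force: 0.0
```

carry_out(slide=[[0,-0.15,0],[0,-0.3,0],[0,-0.45,0],[0,-0.6,0],[0,-0.75,0],[0,-0.9,0],[0,-1,0],[0,-1,0],[0,-1,0]], dr=[[0,0,0],[0,0,0],[0,0,0],[0,0,0],[0,0,0],[0,0,0],[0,0,0],[0,0,0],[0,0,0]], gripper=[50,50,50,50,50,50,50,50,50])

```text
clock: 16.73
eef_pos: [530.2, -96.1, 314.8]
eef_rot: [-3.139, 0.001, 0.011]
wrist_force: [-0.6, 0.3, 0.1]
finger_gap: 46.8
finger_force: 0.0
```

```bash
python3 - <<'E'
from h import *
st()
_,a=snap('top','t6')
cv2.imwrite('pics/c6.png',cv2.resize(np.ascontiguousarray(a[130:230,160:290,::-1]),None,fx=6,fy=6,interpolation=cv2.INTER_CUBIC))
E
```

```text
{'clock': 16.733, 'eef_pos': [530.176, -96.082, 314.771], 'eef_rot': [-3.139, 0.001, 0.011], 'wrist_force': [-0.594, 0.336, 0.107], 'moment': [-0.048, -0.04, -0.017], 'finger_gap': 46.757}
```

View pics/c6.png

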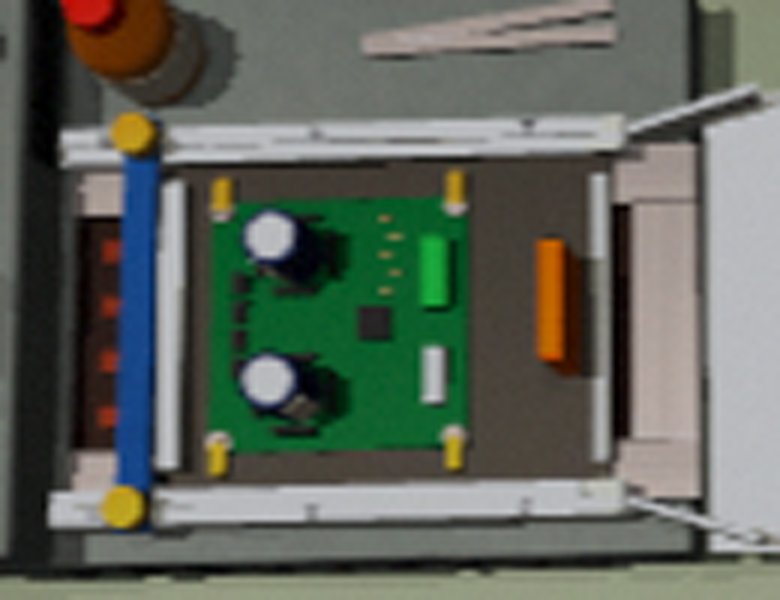

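The carrier is in, flat, with both capacitors standing. A thin dark line shows between the stop (u≈157) and the nose bar (u≈162), so I'll check the pixel profile.

```bash
python3 - <<'E'
from h import *
a=cv2.imread('pics/t6.png'); b=cv2.imread('pics/t5.png'); m=camera_model('top')
for v in (159,161,170,180,190,204,206): print(v,'t6',[tuple(int(k) for k in p) for p in a[v,183:192]])
for v in (159,206): print(v,'t5',[tuple(int(k) for k in p) for p in b[v,183:193]])
for u in (185.5,186.5,187): print(u,atz(m,(u,182),78.5)[1].round(1))
E
```

```text
159 t6 [(136, 70, 21), (136, 70, 24), (119, 61, 20), (70, 37, 16), (31, 27, 27), (40, 41, 41), (56, 61, 66), (57, 63, 70), (52, 57, 64)]
161 t6 [(135, 69, 22), (136, 71, 25), (107, 56, 19), (74, 58, 49), (150, 148, 147), (189, 186, 184), (190, 187, 185), (128, 127, 125), (30, 33, 36)]
170 t6 [(139, 71, 23), (140, 70, 22), (97, 47, 14), (109, 104, 98), (169, 167, 164), (190, 186, 184), (190, 186, 185), (130, 129, 127), (34, 36, 38)]
180 t6 [(136, 69, 20), (139, 71, 23), (93, 46, 14), (149, 143, 140), (188, 186, 183), (191, 187, 185), (165, 165, 163), (96, 101, 100), (27, 31, 34)]
190 t6 [(136, 72, 27), (134, 67, 20), (89, 47, 19), (145, 141, 140), (190, 187, 184), (190, 186, 185), (141, 141, 139), (59, 64, 64), (30, 31, 35)]
204 t6 [(135, 69, 24), (106, 53, 17), (68, 51, 41), (148, 146, 143), (189, 187, 184), (190, 187, 186), (131, 130, 130), (42, 45, 46), (28, 31, 34)]
206 t6 [(136, 67, 23), (110, 55, 19), (93, 82, 78), (159, 157, 157), (191, 187, 185), (188, 185, 183), (129, 128, 128), (35, 40, 42), (23, 26, 29)]
159 t5 [(134, 71, 22), (130, 69, 21), (117, 61, 20), (66, 32, 13), (35, 30, 30), (48, 48, 52), (62, 64, 71), (70, 72, 78), (115, 120, 130), (108, 113, 123)]
206 t5 [(134, 67, 24), (107, 53, 21), (48, 24, 9), (2, 1, 3), (49, 50, 55), (74, 76, 84), (77, 82, 90), (149, 148, 148), (186, 184, 182), (186, 183, 181)]
185.5 326.9
186.5 324.3
187 323.1
```

The gap is within about 1 px and slightly larger on one side. I'll make sure with a gentle squaring push from behind the tab, fingers shut.

carry_out(slide=[[0.02,0.14,0],[0.024,0.28,0],[0.024,0.42,0],[0.024,0.56,0],[0.024,0.7,0],[0.024,0.8,0],[0.024,0.864,0],[0.024,0.864,0],[0.024,0.864,0]], dr=[[0,0,0],[0,0,0],[0,0,0],[0,0,0],[0,0,0],[0,0,0],[0,0,0],[0,0,0],[0,0,0]], gripper=[0,0,0,0,0,0,0,0,0])

```text
clock: 17.53
eef_pos: [535.9, 122.3, 314.8]
eef_rot: [-3.139, 0.001, 0.017]
wrist_force: [-0.1, -0.8, 0.0]
finger_gap: 0.4
finger_force: 0.0
```

carry_out(slide=[[0,0,-0.1],[0,0,-0.2],[0,0,-0.3],[0,0,-0.4],[0,0,-0.47],[0,0,-0.51],[0,0,-0.524],[0,0,-0.524],[0,0,-0.524]], dr=[[0,0,0],[0,0,0],[0,0,0],[0,0,0],[0,0,0],[0,0,0],[0,0,0],[0,0,0],[0,0,0]], gripper=[0,0,0,0,0,0,0,0,0])

```text
clock: 18.28
eef_pos: [536.8, 120.7, 184.9]
eef_rot: [-3.139, -0.001, 0.013]
wrist_force: [0.2, -0.1, 0.3]
finger_gap: 0.4
finger_force: 0.0
```

carry_out(slide=[[0,0.008,0],[0,0.016,0],[0,0.024,0],[0,0.032,0],[0,0.04,0],[0,0.044,0],[0,0.044,0]], dr=[[0,0,0],[0,0,0],[0,0,0],[0,0,0],[0,0,0],[0,0,0],[0,0,0]], gripper=[0,0,0,0,0,0,0])

```text
clock: 18.87
eef_pos: [536.4, 132.1, 183.9]
eef_rot: [-3.139, 0.001, 0.014]
wrist_force: [0.0, -0.7, -0.3]
finger_gap: 0.2
finger_force: 0.0
```

carry_out(slide=[[0,0.003,0],[0,0.006,0],[0,0.009,0],[0,0.012,0],[0,0.012,0],[0,0.012,0]], dr=[[0,0,0],[0,0,0],[0,0,0],[0,0,0],[0,0,0],[0,0,0]], gripper=[0,0,0,0,0,0])

```text
clock: 19.37
eef_pos: [536.4, 134.9, 183.9]
eef_rot: [-3.139, 0.001, 0.014]
wrist_force: [-0.6, -0.1, -0.2]
finger_gap: 0.7
finger_force: 0.0
```

carry_out(slide=[[0,0.002,0],[0,0.004,0],[0,0.004,0],[0,0.004,0]], dr=[[0,0,0],[0,0,0],[0,0,0],[0,0,0]], gripper=[0,0,0,0])

```text
clock: 19.7
eef_pos: [536.4, 135.9, 183.9]
eef_rot: [-3.139, 0.001, 0.014]
wrist_force: [0.2, -0.6, -0.6]
finger_gap: 0.5
finger_force: 0.0
```

carry_out(slide=[[0,0.002,0],[0,0.004,0],[0,0.004,0],[0,0.004,0]], dr=[[0,0,0],[0,0,0],[0,0,0],[0,0,0]], gripper=[0,0,0,0])

```text
clock: 20.03
eef_pos: [536.4, 136.9, 183.9]
eef_rot: [-3.139, 0.001, 0.014]
wrist_force: [0.6, -0.3, -0.5]
finger_gap: 0.7
finger_force: 0.0
```

carry_out(slide=[[0,0.002,0],[0,0.004,0],[0,0.004,0],[0,0.004,0]], dr=[[0,0,0],[0,0,0],[0,0,0],[0,0,0]], gripper=[0,0,0,0])

```text
clock: 20.37
eef_pos: [536.4, 137.1, 183.9]
eef_rot: [-3.141, 0.001, 0.013]
wrist_force: [-0.6, -7.1, 1.5]
finger_gap: 0.4
finger_force: 3.7
```

carry_out(slide=[[0,0.001,0],[0,0.002,0],[0,0.002,0],[0,0.002,0]], dr=[[0,0,0],[0,0,0],[0,0,0],[0,0,0]], gripper=[0,0,0,0])

```text
clock: 20.7
eef_pos: [536.4, 137.2, 183.9]
eef_rot: [-3.142, 0.001, 0.013]
wrist_force: [-1.0, -11.0, 1.5]
finger_gap: 0.3
finger_force: 5.6
```

carry_out(slide=[[0,0.001,0],[0,0.002,0],[0,0.002,0],[0,0.002,0]], dr=[[0,0,0],[0,0,0],[0,0,0],[0,0,0]], gripper=[0,0,0,0])

```text
clock: 21.03
eef_pos: [536.4, 137.3, 183.9]
eef_rot: [3.141, 0.001, 0.013]
wrist_force: [-1.0, -15.2, 4.4]
finger_gap: 0.5
finger_force: 7.4
```

It is stiff and firmly home; that push briefly reached 15 N, above the 10 N I was aiming for. I'll back off and retreat.

carry_out(slide=[[0,-0.01,0],[0,-0.03,0],[0,-0.07,0.02],[0,-0.07,0.12],[0,-0.07,0.24],[0,-0.1,0.36],[0,-0.2,0.48],[0,-0.35,0.52],[0,-0.5,0.52],[0,-0.65,0.52]], dr=[[0,0,0],[0,0,0],[0,0,0],[0,0,0],[0,0,0],[0,0,0],[0,0,0],[0,0,0],[0,0,0],[0,0,0]], gripper=[0,0,0,0,0,0,0,0,0,0])

```text
clock: 21.87
eef_pos: [536.0, -25.5, 315.3]
eef_rot: [-3.14, -0.002, 0.014]
wrist_force: [1.1, -0.3, -0.9]
finger_gap: 0.4
finger_force: 0.0
```

carry_out(slide=[[0,-0.15,0],[0,-0.3,0],[0,-0.4,0],[0,-0.4,0],[0,-0.4,0]], dr=[[0,0,0],[0,0,0],[0,0,0],[0,0,0],[0,0,0]], gripper=[0,0,0,0,0])

```text
clock: 22.28
eef_pos: [536.0, -125.0, 314.0]
eef_rot: [-3.139, 0.001, 0.011]
wrist_force: [0.4, -0.7, 0.8]
finger_gap: 0.7
finger_force: 0.0
```

```bash
python3 - <<'E'
from h import *
st()
_,a=snap('top','t7')
cv2.imwrite('pics/c7.png',cv2.resize(np.ascontiguousarray(a[130:230,160:290,::-1]),None,fx=6,fy=6,interpolation=cv2.INTER_CUBIC))
for v in (161,180,206): print(v,[tuple(int(k) for k in p[::-1]) for p in a[v,183:190]])
E
```

```text
{'clock': 22.283, 'eef_pos': [535.998, -125.009, 314.029], 'eef_rot': [-3.139, 0.001, 0.011], 'wrist_force': [0.367, -0.658, 0.758], 'moment': [0.062, -0.036, -0.039], 'finger_gap': 0.69}
161 [(134, 71, 23), (134, 70, 23), (107, 56, 20), (76, 58, 49), (153, 151, 148), (189, 186, 183), (190, 186, 184)]
180 [(136, 68, 22), (139, 71, 24), (93, 47, 16), (149, 144, 140), (188, 185, 183), (190, 187, 183), (162, 164, 164)]
206 [(137, 70, 27), (107, 54, 18), (91, 81, 78), (160, 157, 156), (189, 185, 184), (188, 184, 184), (128, 126, 126)]
```

View pics/c7.png

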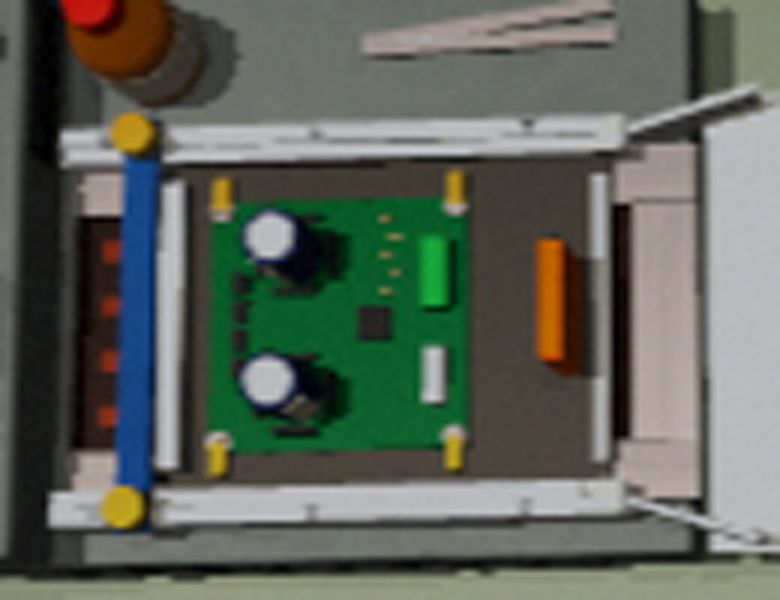

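The picture is unchanged after the push: the nose bar is against the stop (u≈158), the pin is hidden, both capacitors are standing and the bystanders are in place. I'll hand it in.

```bash
python3 -c "
from cell import *
print(sign_off())"
```

```text
the job is handed in; nothing more can be done
None
```

The job is handed in (clock about 22 s): the carrier lies flat on the deck against the back stop, both capacitors are standing and the gripper is clear; the pin is hidden behind the nose bar, so I infer it is pushed in, and the last check push reached 15 N, over the 10 N guide.

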